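# Select the green filter and swing the lamp over it

### The arm

A 6-joint arm with a two-finger parallel gripper is mounted at the origin on the work surface. World frame = base frame: x ahead of the robot, y to its left, z up, the work surface at z = 0. Lengths are in m, angles in degrees, forces in N, time in s.
With the tool pointing down it reaches from about 0.35 to 0.775 m from the base axis. Payload 7.3 kg.
Tool frame: the origin (TCP) lies midway between the tips of the shut fingers; the grasp point (between the pads) lies 19 mm behind it; z points along the fingers, y is the line along which they close (so a half turn about z gives the same grasp; the last joint's range is limited). The gripper opens to 92 mm and grips with 3 to 60 N. Pads are 19 mm wide; open, the fingers measure 130 mm over their backs; the gripper's body (75 mm by 190 mm) begins 47 mm behind the grasp point.
Start: joints at [62.968, 19.595, 87.324, -0, 73.075, -8.365], TCP at [0.168, 0.497, 0.227] pointing down, gripper open.
Joint ranges: [-145.02, 145.02], [-44.19, 115.74], [2.07, 154.8], [-57.11, 237.11], [16.16, 152.29], [-177.93, 177.93]. Speed limits (degrees/s): [147.25, 147.25, 180, 180, 180, 180].

### API

Orientations are given as [roll, pitch, yaw] about the fixed x, y, z axes, in that order (R = Rz(yaw) Ry(pitch) Rx(roll)).
In Python, from plant import bot gives the robot as it stands. The module is installed in compiled form; this text tells all that it offers.
- The arm moves only by the shell command python3 -m creep 'ROWS'. ROWS is JSON, a list of rows, each an object with "offset": the shift along the tool's x, y, z as a fraction of full scale, a list of three; "rot": the turn, a rotation vector about the tool's x, y, z as a fraction of full scale, a list of three; "gripper": the gripper command: -1 is shut, 1 is fully open, values between are in proportion. In form: [{"offset": [tx, ty, tz], "rot": [ax, ay, az], "gripper": gripper}, ...]. A call has 1 to 20 rows; each row shifts and turns the commanded pose from where the row before left it, along the tool's axes as they then stand; what a row does not reach is not made up. Full scale, the value 1, is 1000 mm for a shift and 0.12 rad for a turn. A row lasts 1/10 s, in which the tool goes at most 50 mm and 8.59 degrees, less where a joint would pass 70% of its speed; a pose out of reach is approached as far as the arm can. A call with a number of a shift or a turn outside -1 to 1 is refused whole. A call with a gripper value outside its range is refused whole. The fingers move at their own pace and stop on an object; the grip force is fixed at half the most. Time passes only in rows, so rows that do not move let the fingers close. It gives the time, the measured TCP pose, the force, the opening and the grip force at its end, in the units of the state.
- bot.observe(): the state, without advancing time (a new reading comes with each control period).
- bot.camera(name): name is "scene" or "top" or "wrist"; returns the picture (480x640x3 uint8, red, green, blue); there is no depth.
- bot.camera_params(name): a dict with "K" (3x3 intrinsics, pixels), "R" (3x3) and "t" (3): a world point X has camera coordinates R X + t. Camera axes: x right, y down, z forward; pixel columns grow to the right and rows downward; lengths in m; the calibration is good to about 2 mm. A picture is of the moment at which its call begins: read the wrist's pose just before it. camera_params takes no time and is no camera call; for the wrist camera it gives the pose at the moment of the call.
- bot.sign_off(): hands the job in; it is judged then, once.
The state is a dict: "t": time; "joint_pos": joint angles; "joint_velocities": joint speeds; "joint_torque": joint torques, N m; "position": TCP position; "eef_rot": TCP orientation; "wrist_force": force on the tool from outside, world axes, zero at the start; "moment": the same for the moment, N m; "gripper_width": finger opening in m; "finger_force": force on a finger pad.
Only numpy, scipy, OpenCV 4.12 (cv2) and the standard library are available. Lean on these libraries where they do the work, as an engineer would, in place of code of your own. Each camera call takes 0.05 s, during which the arm holds its last target. There are 200 camera calls.

### The job

On the filter test station, push on a spoke of the filter wheel with a fingertip and turn it until the green filter sits over the light sensor, its green-tipped spoke pointing along the white index line at the lamp post. Then push the yellow lamp arm round until it meets its stop, with the lamp over the green filter. Nothing is to be picked up: leave the spare filters and the other things on the bench where they are.

Things in the scene. Friction and masses are not known exactly. Their poses are not given: they have to be found in the camera images.
- station: fixed slate-grey base plate of the filter test station, 280 x 420 mm, top 20 mm above the bench. Origin on the bench under the wheel's axis; its y axis points from the wheel's axis to the lamp post (the white index line on the plate runs that way), z up. The plate stands turned by up to 0.3 rad
- hub (a point): fixed point on the wheel's vertical axis, at the height of the spokes' centre line, 54 mm above the bench. The wheel is an aluminium disc of radius 65 mm, 45 to 55 mm above the bench (its dark hub boss reaches 63 mm), with four round filters 45 mm from the axis and four level steel spokes at right angles, one in line with each filter.
- sensor (a point): centre of the light sensor, on the base plate beneath the wheel's disc (hidden by it from above), 45 mm from the wheel's axis on the line to the lamp post
- wheel (a joint): angle of the filter wheel in rad, growing anticlockwise seen from above, no end stops; 0 (or any whole turn) is the green filter exactly over the sensor. It starts anywhere from 0.9 to 5.4. The wheel is stiff: it needs about 0.12 N m (1.3 N near a spoke's end) and stays where it is left
- filter_green (a point): centre of the green filter, on top of the disc; turns with the wheel. The spokes are rods 12 mm thick, 48 to 60 mm above the bench, free from 65 to 125 mm from the axis.
- spoke_green (a point): centre of the green ball (18 mm) on the end of the spoke in line with the green filter, 125 mm from the wheel's axis, 54 mm above the bench
- spoke_red (a point): centre of the red ball (18 mm) on the end of the spoke in line with the red filter, 125 mm from the wheel's axis, 54 mm above the bench; anticlockwise from above the order is green, red, blue, yellow
- spoke_blue (a point): centre of the blue ball (18 mm) on the end of the spoke in line with the blue filter, 125 mm from the wheel's axis, 54 mm above the bench; anticlockwise from above the order is green, red, blue, yellow
- spoke_yellow (a point): centre of the yellow ball (18 mm) on the end of the spoke in line with the yellow filter, 125 mm from the wheel's axis, 54 mm above the bench; anticlockwise from above the order is green, red, blue, yellow
- lamp_pivot (a point): fixed point on the vertical axis of the lamp arm, on top of the grey lamp post (32 mm across, topped by the arm's black boss up to 93 mm above the bench), 170 mm from the wheel's axis; 85 mm above the bench
- lamp_head (a point): centre of the white lamp head (44 mm across, 67 to 95 mm above the bench), 125 mm from the lamp arm's pivot; moves with the arm. The yellow arm between is a level bar 14 mm wide, 79 to 91 mm above the bench, above the wheel and clear of it
- lamp_arm (a joint): angle of the lamp arm in rad: 0 is swung away, growing anticlockwise seen from above to the hard stop at 1.75, where the lamp head is straight above the sensor. It starts between 0 and 0.45, outside the spokes' circle. It needs about 0.1 N m to move and stays where it is left
- spare_amber: loose spare filter, a flat black disc 34 mm across and 8 mm high with an amber pane, lying on the station's plate (at its end away from the lamp post); a bystander; origin at the centre of its underside
- spare_violet: the same with a violet pane, also lying on the plate; a bystander; origin at the centre of its underside
- beaker: open glass beaker, 64 mm across, 85 mm high, on the bench; a bystander; origin at the centre of its underside
- wash_bottle: white bottle with red cap, 60 mm across, 150 mm high; a bystander; origin at the centre of its underside
- jar: amber jar with white lid, 64 mm across, 80 mm high; a bystander; origin at the centre of its underside
- dish: white shallow dish, 80 mm across, 20 mm high; a bystander; origin at the centre of its underside
- screwdriver: screwdriver lying on the bench, 160 mm long; a bystander; origin at its middle

How it is judged (in metres and radians):
On the way, in this order (a step that is already met when the one before it is completed fails the run):
1. the green filter is over the sensor and the wheel stands still (horizontal distance between filter_green and sensor below 0.006 m and velocity of joint wheel between -0.05 and 0.05 rad/s), for 0.2 s.
2. the lamp arm is at its stop over the green filter (horizontal distance between filter_green and sensor below 0.006 m and value of joint lamp_arm above 1.69 rad), for 0.2 s.
At the end, for the whole second after the job is handed in: the green filter's centre is within 6 mm of the sensor's, seen from above (0.13 rad of the wheel), the lamp arm is within 0.06 rad of its stop, and both stand still (all of step 2 and velocity of joint wheel between -0.05 and 0.05 rad/s and velocity of joint lamp_arm between -0.05 and 0.05 rad/s); the robot touches nothing.
It fails at once if a spare filter is lifted, carried or pushed more than 15 mm (distance of any of spare_amber, spare_violet from where it was at the start of the episode above 0.015 m).
It fails at once if another thing on the bench is lifted, carried, tipped or pushed more than 15 mm (distance of any of beaker, wash_bottle, jar, dish, screwdriver from where it was at the start of the episode above 0.015 m).
It also fails if it takes over 59 s, if anything falls off the work surface, if the arm or the gripper's body presses on something with over 40 N, if the wrist force passes 120 N, or if a joint passes its speed limit or range.

## Working session

There is one attempt and no reset: what is moved stays moved. The work goes in short steps, Python scripts to look and compute and a shell command to move; the robot and the scene stay as the last step left them, time stands still between calls to the robot, and variables do not carry over. Pictures are saved under pics/ and viewed, at most 10 in all, crops included, and the job is handed in when it is done.

```bash
mkdir -p pics
python3 - <<'E'
from plant import bot
import cv2
s=bot.observe();print(s)
for n in["top","scene"]:
    im=bot.camera(n);cv2.imwrite(f"pics/{n}0.png",im[:,:,::-1]);p=bot.camera_params(n);print(n,p)
E
```

```text
{'t': 0.0, 'joint_pos': array([ 6.29679574e+01,  1.96356468e+01,  8.73786438e+01,  8.13990348e-04,
        7.30751645e+01, -8.36456385e+00]), 'joint_velocities': array([ 0.00057508,  0.075682  ,  0.10290603, -0.04717017,  0.09047485,
       -0.01981952]), 'joint_torque': array([-6.57555938e-04, -4.31247926e+01, -2.44217259e+01,  7.16242706e-02,
        5.59324678e-02, -8.64664526e-05]), 'position': array([0.16781542, 0.49701194, 0.22604352]), 'eef_rot': array([-1.79911610e+02, -1.37832247e-02,  1.61332273e+02]), 'wrist_force': array([-0.15060618,  0.04989383,  0.04004647]), 'moment': array([ 0.00354085,  0.03254011, -0.01222461]), 'finger_force': 0.0, 'gripper_width': 0.09182746950730142}
top {'K': array([[491.7176116 ,   0.        , 311.28854725],
       [  0.        , 491.7176116 , 254.09059722],
       [  0.        ,   0.        ,   1.        ]]), 'R': array([[-0.02495571, -0.99967536, -0.00513647],
       [-0.98810285,  0.02544615, -0.15167483],
       [ 0.15175629,  0.00129021, -0.9884171 ]]), 't': array([9.64719934e-05, 5.57056492e-01, 1.13655669e+00])}
scene {'K': array([[523.49247084,   0.        , 324.64126318],
       [  0.        , 523.49247084, 242.97944129],
       [  0.        ,   0.        ,   1.        ]]), 'R': array([[ 0.59973935,  0.79988705,  0.02221308],
       [ 0.44257849, -0.30845368, -0.84200986],
       [-0.66666108,  0.51481748, -0.53900461]]), 't': array([-0.33448722, -0.17451182,  1.61614889])}
```

View pics/top0.png

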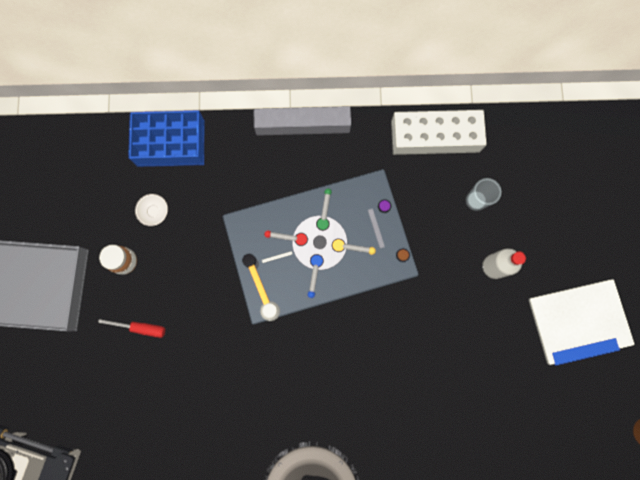

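The top view shows the hub at (320,242) and the balls: green (328,191), red (268,234), blue (311,294) and yellow (372,251). The lamp boss is at (250,260) and the lamp head at (269,311). The violet spare is at (385,206) and the amber one at (403,255).

```bash
cat > h.py <<'E'
import numpy as np
from plant import bot
def px2w(p,uv,z):
    d=p["R"].T@np.linalg.inv(p["K"])@np.array([*uv,1.]); c=-p["R"].T@p["t"]
    return c+d*(z-c[2])/d[2]
E
python3 - <<'E'
from h import *
import cv2
p=bot.camera_params("top");g={}
for n,uv,z in[("hubtop",(320,242),.063),("green",(328,191),.054),("red",(267.5,234),.054),("blue",(311,294.5),.054),("yel",(372,251),.054),("pivot",(250,260),.093),("lamp",(269,311),.095),("violet",(385,206),.028),("amber",(403,255),.028),("bar1",(370,210),.02),("bar2",(382,247),.02)]:
    g[n]=px2w(p,uv,z);print(n,g[n].round(4))
h=(g["green"]+g["red"]+g["blue"]+g["yel"])/4
a=lambda v:np.arctan2(v[1],v[0])
print("hub",h,[np.hypot(*(g[k]-h)[:2]) for k in("green","red","blue","yel","pivot")],np.hypot(*(g["lamp"]-g["pivot"])[:2]))
pa=a(g["pivot"]-h);wa=np.mean([(a(g[k]-h)-i*np.pi/2-pa)%(2*np.pi) for i,k in enumerate(("green","red","blue","yel"))])
print("pivdir",pa,"wheel",wa,[(a(g[k]-h)-i*np.pi/2-pa)%(2*np.pi) for i,k in enumerate(("green","red","blue","yel"))],"lampdir",a(g["lamp"]-g["pivot"]), "stop dir",pa+np.pi)
im=cv2.imread("pics/top0.png")[160:335,210:430];cv2.imwrite("pics/crop0.png",cv2.resize(im,None,fx=3.4,fy=3.4,interpolation=cv2.INTER_CUBIC))
E
```

```text
hubtop [ 0.5821 -0.0354  0.063 ]
green [ 0.7086 -0.0583  0.054 ]
red [0.6064 0.0894 0.054 ]
blue [ 0.4593 -0.011   0.054 ]
yel [ 0.5588 -0.1584  0.054 ]
pivot [0.539  0.1266 0.093 ]
lamp [0.4217 0.0843 0.095 ]
violet [ 0.6742 -0.1985  0.028 ]
amber [ 0.5512 -0.2362  0.028 ]
bar1 [ 0.667  -0.1621  0.02  ]
bar2 [ 0.5734 -0.1875  0.02  ]
hub [ 0.58327169 -0.03457498  0.054     ] [np.float64(0.1275414961028847), np.float64(0.12609011559600533), np.float64(0.12619073281901036), np.float64(0.12617814347381556), np.float64(0.16716043270774936)] 0.12473320765286823
pivdir 1.8385502136921348 wheel 4.255907030258223 [np.float64(4.257145844576794), np.float64(4.260359422132782), np.float64(4.256471185518704), np.float64(4.2496516688046135)] lampdir -2.795318208289117 stop dir 4.980142867281928
```

View pics/crop0.png

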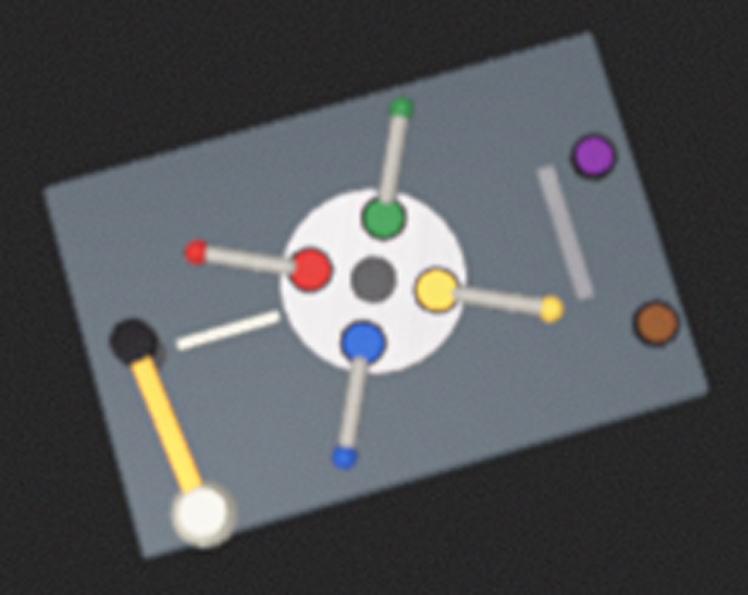

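View pics/scene0.png

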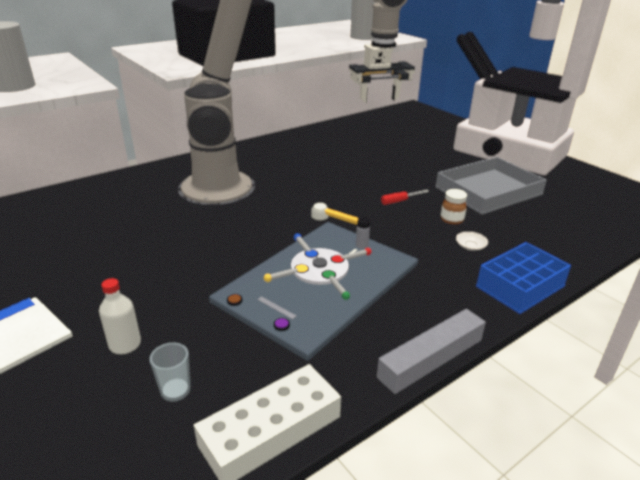

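The four balls agree with each other: radii are 126 mm and the angles lie within 0.01 rad. The wheel is at 4.256 rad, so it needs +2.03 rad, pushing the green spoke anticlockwise. First I'll close the fingers and turn the tool so its x axis lies along the spoke's tangent, then travel across at height.

```bash
python3 -m creep '[{"offset":[0,0,0],"rot":[0,0,0.995],"gripper":-1},{"offset":[0,0,0],"rot":[0,0,0.995],"gripper":-1},{"offset":[0,0,0],"rot":[0,0,0.995],"gripper":-1},{"offset":[0,0,0],"rot":[0,0,0.995],"gripper":-1},{"offset":[0,0,0],"rot":[0,0,0.995],"gripper":-1},{"offset":[0,0,0],"rot":[0,0,0.995],"gripper":-1},{"offset":[0,0,0],"rot":[0,0,0.995],"gripper":-1},{"offset":[0,0,0],"rot":[0,0,0.995],"gripper":-1},{"offset":[0,0,0],"rot":[0,0,0.995],"gripper":-1},{"offset":[0,0,0],"rot":[0,0,0.995],"gripper":-1},{"offset":[0,0,0],"rot":[0,0,0.995],"gripper":-1},{"offset":[0,0,0],"rot":[0,0,0.995],"gripper":-1}]'
python3 -m creep '[{"offset":[-0.012,0.015,0],"rot":[0,0,0],"gripper":-1},{"offset":[-0.024,0.03,0],"rot":[0,0,0],"gripper":-1},{"offset":[-0.024,0.03,0],"rot":[0,0,0],"gripper":-1},{"offset":[-0.024,0.03,0],"rot":[0,0,0],"gripper":-1},{"offset":[-0.024,0.03,0],"rot":[0,0,0],"gripper":-1},{"offset":[-0.024,0.03,0],"rot":[0,0,0],"gripper":-1},{"offset":[-0.024,0.03,0],"rot":[0,0,0],"gripper":-1},{"offset":[-0.024,0.03,0],"rot":[0,0,0],"gripper":-1},{"offset":[-0.024,0.03,0],"rot":[0,0,0],"gripper":-1},{"offset":[-0.024,0.03,0],"rot":[0,0,0],"gripper":-1},{"offset":[-0.024,0.03,0],"rot":[0,0,0],"gripper":-1},{"offset":[-0.024,0.03,0],"rot":[0,0,0],"gripper":-1},{"offset":[-0.024,0.03,0],"rot":[0,0,0],"gripper":-1},{"offset":[-0.024,0.03,0],"rot":[0,0,0],"gripper":-1},{"offset":[-0.024,0.03,0],"rot":[0,0,0],"gripper":-1},{"offset":[-0.024,0.03,0],"rot":[0,0,0],"gripper":-1},{"offset":[-0.024,0.03,0],"rot":[0,0,0],"gripper":-1},{"offset":[-0.024,0.03,0],"rot":[0,0,0],"gripper":-1},{"offset":[-0.024,0.03,0],"rot":[0,0,0],"gripper":-1},{"offset":[-0.024,0.03,0],"rot":[0,0,0],"gripper":-1}]'
```

```text
t: 1.3
position: [0.1679, 0.4972, 0.2263]
eef_rot: [-180.0, 0.1, 79.0]
wrist_force: [0.1, 0.4, 0.5]
gripper_width: 0.0018
finger_force: 0.0
t: 3.3
position: [0.656, -0.0728, 0.2261]
eef_rot: [-179.9, -0.0, 79.2]
wrist_force: [-0.3, 0.0, 0.5]
gripper_width: 0.0008
finger_force: 0.0
```

```bash
python3 -m creep '[{"offset":[-0.014,0.016,0],"rot":[0,0,0],"gripper":-1},{"offset":[0,0,0.03],"rot":[0,0,0],"gripper":-1},{"offset":[0,0,0.03],"rot":[0,0,0],"gripper":-1},{"offset":[0,0,0.03],"rot":[0,0,0],"gripper":-1},{"offset":[0,0,0.03],"rot":[0,0,0],"gripper":-1},{"offset":[0,0,0.02],"rot":[0,0,0],"gripper":-1},{"offset":[0,0,0],"rot":[0,0,0],"gripper":-1},{"offset":[0,0,0],"rot":[0,0,0],"gripper":-1}]'
python3 - <<'E'
from h import *
import cv2
print(bot.observe()["position"])
cv2.imwrite("pics/w1.png",bot.camera("wrist")[:,:,::-1])
p=bot.camera_params("wrist")
for n,X in[("hub",(.5833,-.0346,.063)),("green",(.708,-.0583,.054)),("red",(.6064,.0894,.054)),("tip",(.669,-.09,.087))]:
    c=p["K"]@(p["R"]@np.array(X)+p["t"]);print(n,c[:2]/c[2])
E
```

```text
t: 4.1
position: [0.6685, -0.0883, 0.0868]
eef_rot: [-180.0, -0.0, 79.2]
wrist_force: [0.2, -1.4, 0.5]
gripper_width: 0.0005
finger_force: 0.0
[ 0.66853262 -0.08832306  0.08678801]
hub [150.89538696 212.59600502]
green [380.57859712 209.30574069]
red [122.98477331 -53.62300733]
tip [324.21775265 295.63469611]
```

View pics/w1.png

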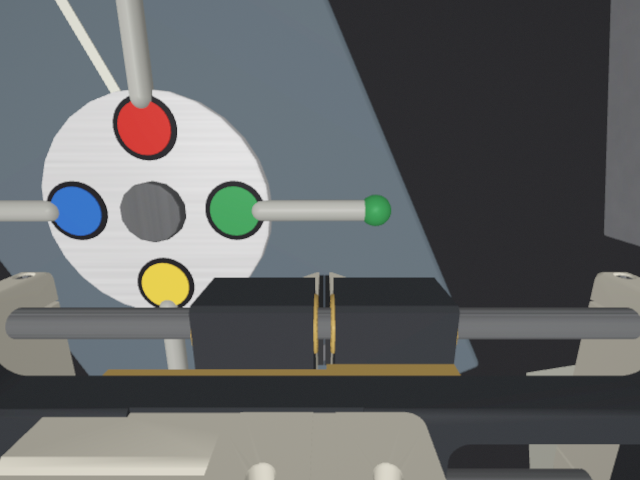

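The wrist view shows the hub at (153,211) and the green ball at (376,210), within about 2 mm of what I predicted. The finger blocks are clear on the clockwise side of the spoke. I'll descend, make contact and sweep.

```bash
python3 -m creep '[{"offset":[0,0,0.02],"rot":[0,0,0],"gripper":-1},{"offset":[0,0,0.022],"rot":[0,0,0],"gripper":-1},{"offset":[0.01,0,0],"rot":[0,0,0],"gripper":-1},{"offset":[0.006,0,0],"rot":[0,0,0],"gripper":-1},{"offset":[0.005,0,0],"rot":[0,0,0],"gripper":-1},{"offset":[0.0076,0.0009,0],"rot":[0,0,-0.667],"gripper":-1},{"offset":[0.0076,0.0009,0],"rot":[0,0,-0.667],"gripper":-1},{"offset":[0.0076,0.0009,0],"rot":[0,0,-0.667],"gripper":-1},{"offset":[0.0076,0.0009,0],"rot":[0,0,-0.667],"gripper":-1},{"offset":[0.0076,0.0009,0],"rot":[0,0,-0.667],"gripper":-1}]'
python3 - <<'E'
from h import *
import cv2
print(bot.observe()["position"],bot.observe()["wrist_force"])
cv2.imwrite("pics/w2.png",bot.camera("wrist")[:,:,::-1])
E
```

```text
t: 5.15
position: [0.6792, -0.0298, 0.0468]
eef_rot: [179.8, 0.1, 102.4]
wrist_force: [0.5, -1.6, 0.4]
gripper_width: 0.0004
finger_force: 0.8
[ 0.6792444  -0.02984943  0.04676907] [ 0.52563837 -1.64899141  0.39842296]
```

View pics/w2.png

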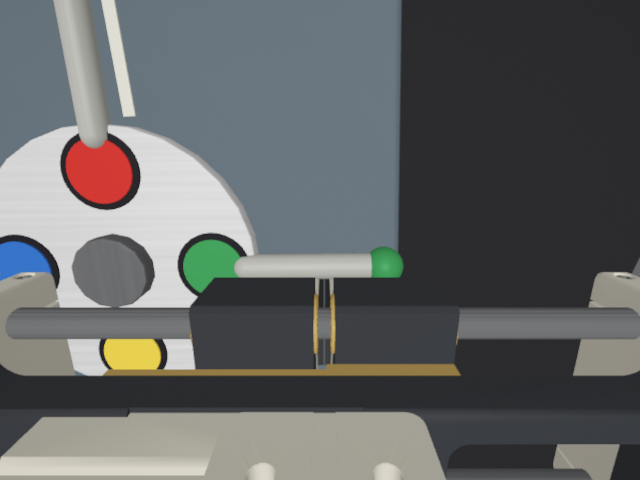

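Contact is good: the spoke lies parallel along the finger. About 1.62 rad is left, so I'll keep sweeping.

```bash
python3 -m creep '[{"offset":[0.0076,0.0009,0],"rot":[0,0,-0.667],"gripper":-1},{"offset":[0.0076,0.0009,0],"rot":[0,0,-0.667],"gripper":-1},{"offset":[0.0076,0.0009,0],"rot":[0,0,-0.667],"gripper":-1},{"offset":[0.0076,0.0009,0],"rot":[0,0,-0.667],"gripper":-1},{"offset":[0.0076,0.0009,0],"rot":[0,0,-0.667],"gripper":-1},{"offset":[0.0076,0.0009,0],"rot":[0,0,-0.667],"gripper":-1},{"offset":[0.0076,0.0009,0],"rot":[0,0,-0.667],"gripper":-1},{"offset":[0.0076,0.0009,0],"rot":[0,0,-0.667],"gripper":-1},{"offset":[0.0076,0.0009,0],"rot":[0,0,-0.667],"gripper":-1},{"offset":[0.0076,0.0009,0],"rot":[0,0,-0.667],"gripper":-1},{"offset":[0.0076,0.0009,0],"rot":[0,0,-0.667],"gripper":-1},{"offset":[0.0076,0.0009,0],"rot":[0,0,-0.667],"gripper":-1}]'
python3 - <<'E'
from h import *
s=bot.observe();d=s["position"][:2]-[.5833,-.0346];a=np.deg2rad(s["eef_rot"][2]);t=np.array([np.cos(a),np.sin(a)]);r=np.array([t[1],-t[0]])
print("tan",d@t,"rad",d@r,s["wrist_force"])
E
```

```text
t: 6.4
position: [0.6343, 0.0466, 0.0465]
eef_rot: [179.9, 0.2, 157.3]
wrist_force: [1.4, -0.1, 0.9]
gripper_width: 0.0006
finger_force: 0.8
tan -0.01571143580804221 rad 0.09455031520068495 [ 1.41587417 -0.13643091  0.93811499]
```

```bash
python3 -m creep '[{"offset":[0.0076,0.0009,0],"rot":[0,0,-0.667],"gripper":-1},{"offset":[0.0076,0.0009,0],"rot":[0,0,-0.667],"gripper":-1},{"offset":[0.0076,0.0009,0],"rot":[0,0,-0.667],"gripper":-1},{"offset":[0.0076,0.0009,0],"rot":[0,0,-0.667],"gripper":-1},{"offset":[0.0076,0.0009,0],"rot":[0,0,-0.667],"gripper":-1},{"offset":[0.0076,0.0009,0],"rot":[0,0,-0.667],"gripper":-1},{"offset":[0.0076,0.0009,0],"rot":[0,0,-0.667],"gripper":-1},{"offset":[0.0038,0.0005,0],"rot":[0,0,-0.333],"gripper":-1},{"offset":[0.0038,0.0005,0],"rot":[0,0,-0.333],"gripper":-1},{"offset":[0,0,0],"rot":[0,0,0],"gripper":-1},{"offset":[0,0,0],"rot":[0,0,0],"gripper":-1}]'
python3 - <<'E'
from h import *
import cv2
s=bot.observe();d=s["position"][:2]-[.5833,-.0346];a=np.deg2rad(s["eef_rot"][2]);t=np.array([np.cos(a),np.sin(a)]);r=np.array([t[1],-t[0]])
print("tan",d@t,"rad",d@r,s["wrist_force"])
cv2.imwrite("pics/w3.png",bot.camera("wrist")[:,:,::-1])
p=bot.camera_params("wrist")
for n,X in[("hub",(.5833,-.0346,.063)),("pivot",(.539,.1266,.093))]:
    c=p["K"]@(p["R"]@np.array(X)+p["t"]);print(n,c[:2]/c[2])
E
```

```text
t: 7.5
position: [0.575, 0.0601, 0.0456]
eef_rot: [-180.0, 0.1, -166.2]
wrist_force: [0.2, -0.3, 1.1]
gripper_width: 0.0003
finger_force: 0.2
tan -0.014486641739695036 rad 0.09395838629057414 [ 0.24427374 -0.27682368  1.13997094]
hub [111.64093178 279.89577214]
pivot [531.50962976 299.41267727]
```

View pics/w3.png

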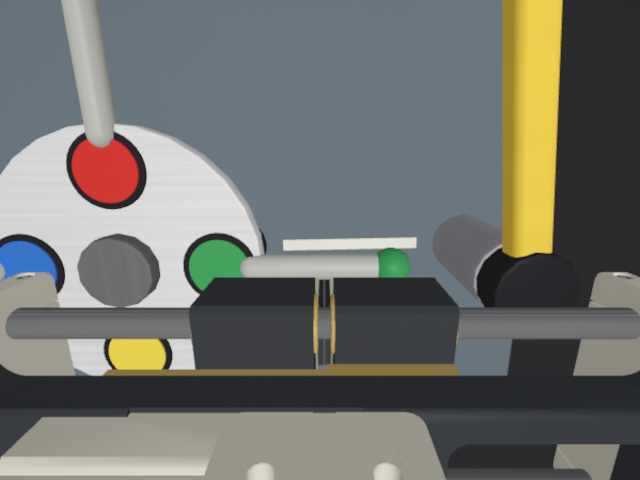

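The green spoke (ball at 393,267) is nearly in line with the index line, which runs from (283,244) to (416,242). The hub is at (118,270), the boss at about (528,291), and the arm's bar leaves the boss upward in the image.

Run:
```python
from h import *
p=bot.camera_params("wrist")
W=lambda u,v,z:px2w(p,(u,v),z)
hub=W(118.5,270,.063);ball=W(393,267,.054);f=W(216,266,.055);l0=W(284,244,.02);l1=W(416,242.5,.02);pv=W(528,293,.093)
A=lambda v:np.degrees(np.arctan2(v[1],v[0]))
for n,v in dict(hub=hub,ball=ball,filt=f,l0=l0,l1=l1,piv=pv).items():print(n,v.round(4))
print("ball",A(ball-hub),"filt",A(f-hub),"line",A(l1-l0),"hub-l0",A(l0-hub),"hub-l1",A(l1-hub),"piv",A(pv-hub), np.hypot(*(pv-hub)[:2]),np.hypot(*(ball-hub)[:2]))
```

```text
hub [ 0.5779 -0.032   0.063 ]
ball [0.5507 0.0872 0.054 ]
filt [0.5693 0.0073 0.055 ]
l0 [0.5623 0.0338 0.02  ]
l1 [0.5439 0.1057 0.02  ]
piv [0.537  0.1244 0.093 ]
ball 102.84205750779435 filt 102.27095597696088 line 104.39384410709599 hub-l0 103.30515012390717 hub-l1 103.8743430387086 piv 104.64135284290043 0.1617123641808962 0.12233060599744702
```

The spoke is about 1.5° short and already within tolerance. One small nudge, a hold, then back off, lift, and turn the tool for the lamp arm.

```bash
python3 -m creep '[{"offset":[0.0025,0.0003,0],"rot":[0,0,-0.22],"gripper":-1},{"offset":[0,0,0],"rot":[0,0,0],"gripper":-1},{"offset":[0,0,0],"rot":[0,0,0],"gripper":-1},{"offset":[0,0,0],"rot":[0,0,0],"gripper":-1},{"offset":[0,0,0],"rot":[0,0,0],"gripper":-1},{"offset":[-0.01,0,0],"rot":[0,0,0],"gripper":-1},{"offset":[-0.01,0,0],"rot":[0,0,0],"gripper":-1},{"offset":[0,0,-0.03],"rot":[0,0,0],"gripper":-1},{"offset":[0,0,-0.04],"rot":[0,0,0],"gripper":-1},{"offset":[0,0,-0.04],"rot":[0,0,0],"gripper":-1}]'
python3 -m creep '[{"offset":[0,0,0],"rot":[0,0,0.96],"gripper":-1},{"offset":[0,0,0],"rot":[0,0,0.96],"gripper":-1},{"offset":[0,0,0],"rot":[0,0,0.96],"gripper":-1},{"offset":[0,0,0],"rot":[0,0,0.96],"gripper":-1},{"offset":[0,0,0],"rot":[0,0,0.96],"gripper":-1},{"offset":[0,0,0],"rot":[0,0,0.96],"gripper":-1},{"offset":[0,0,0],"rot":[0,0,0.96],"gripper":-1},{"offset":[0,0,0],"rot":[0,0,0.96],"gripper":-1},{"offset":[0,0,0],"rot":[0,0,0.96],"gripper":-1},{"offset":[0,0,0],"rot":[0,0,0.96],"gripper":-1},{"offset":[0,0,0],"rot":[0,0,0.96],"gripper":-1},{"offset":[0,0,0],"rot":[0,0,0.96],"gripper":-1},{"offset":[0,0,0],"rot":[0,0,0.96],"gripper":-1},{"offset":[0.028,-0.026,0],"rot":[0,0,0],"gripper":-1},{"offset":[0.028,-0.026,0],"rot":[0,0,0],"gripper":-1},{"offset":[0.028,-0.026,0],"rot":[0,0,0],"gripper":-1},{"offset":[0.028,-0.027,0],"rot":[0,0,0],"gripper":-1},{"offset":[0,0,0],"rot":[0,0,0],"gripper":-1},{"offset":[0,0,0],"rot":[0,0,0],"gripper":-1}]'
python3 - <<'E'
from h import *
import cv2
print(bot.observe()["position"])
im=bot.camera("top")[160:335,210:430,::-1];cv2.imwrite("pics/t4.png",cv2.resize(im,None,fx=3.4,fy=3.4,interpolation=cv2.INTER_CUBIC))
E
```

```text
t: 8.55
position: [0.5909, 0.0651, 0.1552]
eef_rot: [180.0, -0.1, -164.6]
wrist_force: [0.8, -0.2, -0.3]
gripper_width: 0.0005
finger_force: 0.0
t: 10.45
position: [0.4549, 0.1357, 0.1551]
eef_rot: [180.0, 0.0, 109.7]
wrist_force: [-0.3, 0.4, 0.1]
gripper_width: 0.0006
finger_force: 0.0
[0.45485703 0.13570129 0.15508654]
```

View pics/t4.png

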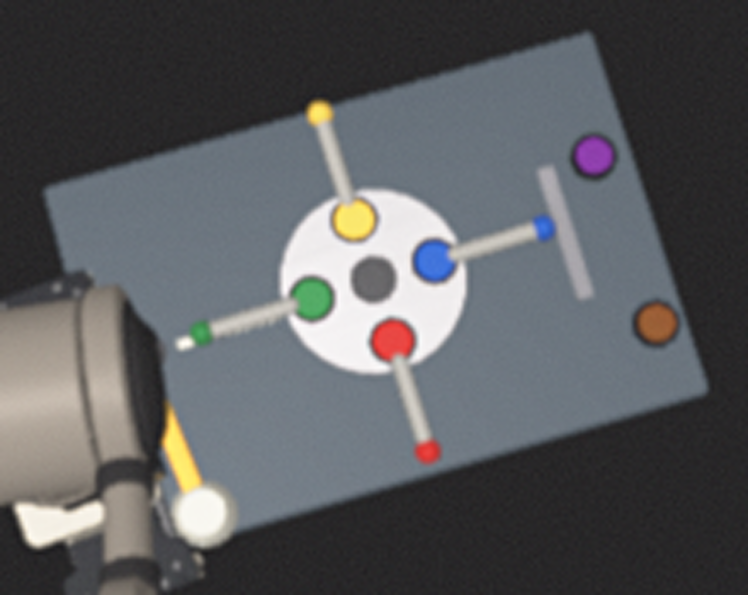

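The top view shows the green spoke (ball at 201,333 in the crop) lying over the index line, with the lamp arm untouched. Next I'll descend to the arm's height on its clockwise side and sweep it round.

```bash
python3 -m creep '[{"offset":[0,0,0.03],"rot":[0,0,0],"gripper":-1},{"offset":[0,0,0.03],"rot":[0,0,0],"gripper":-1},{"offset":[0,0,0.021],"rot":[0,0,0],"gripper":-1},{"offset":[-0.01,0,0],"rot":[0,0,0],"gripper":-1},{"offset":[-0.01,0,0],"rot":[0,0,0],"gripper":-1},{"offset":[-0.006,-0.0011,0],"rot":[0,0,-0.667],"gripper":-1},{"offset":[-0.006,-0.0011,0],"rot":[0,0,-0.667],"gripper":-1},{"offset":[-0.006,-0.0011,0],"rot":[0,0,-0.667],"gripper":-1},{"offset":[-0.006,-0.0011,0],"rot":[0,0,-0.667],"gripper":-1},{"offset":[-0.006,-0.0011,0],"rot":[0,0,-0.667],"gripper":-1},{"offset":[-0.006,-0.0011,0],"rot":[0,0,-0.667],"gripper":-1},{"offset":[-0.006,-0.0011,0],"rot":[0,0,-0.667],"gripper":-1},{"offset":[-0.006,-0.0011,0],"rot":[0,0,-0.667],"gripper":-1}]'
python3 - <<'E'
from h import *
import cv2
s=bot.observe();d=s["position"][:2]-[.538,.126];a=np.deg2rad(s["eef_rot"][2]);t=-np.array([np.cos(a),np.sin(a)]);r=np.array([t[1],-t[0]])*-1
print("tan",d@t,"rad",d@r,s["wrist_force"])
cv2.imwrite("pics/w5.png",bot.camera("wrist")[:,:,::-1])
E
```

```text
t: 11.8
position: [0.4833, 0.072, 0.0753]
eef_rot: [179.9, 0.1, 146.4]
wrist_force: [-1.2, 2.1, -0.1]
gripper_width: 0.0003
finger_force: 1.0
tan -0.015665273521616726 rad -0.07520105708417694 [-1.21845336  2.11855712 -0.0882628 ]
```

View pics/w5.png

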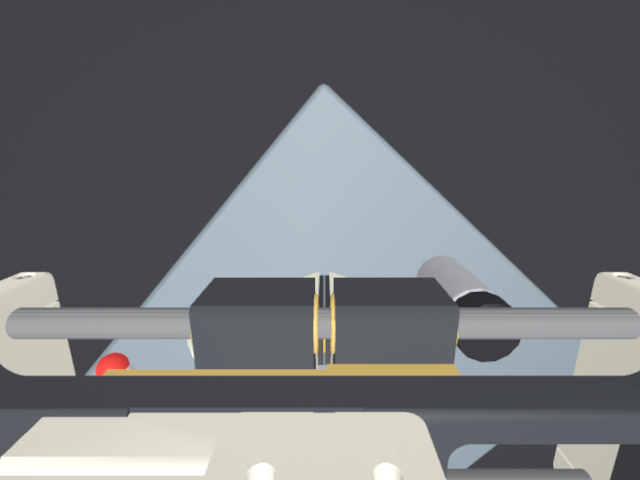

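The lamp arm is hidden behind the finger, as expected, and the 2.4 N force fits the contact. About 0.85 rad remains; I'll do most of it and then check.

```bash
python3 -m creep '[{"offset":[-0.006,-0.0011,0],"rot":[0,0,-0.667],"gripper":-1},{"offset":[-0.006,-0.0011,0],"rot":[0,0,-0.667],"gripper":-1},{"offset":[-0.006,-0.0011,0],"rot":[0,0,-0.667],"gripper":-1},{"offset":[-0.006,-0.0011,0],"rot":[0,0,-0.667],"gripper":-1},{"offset":[-0.006,-0.0011,0],"rot":[0,0,-0.667],"gripper":-1},{"offset":[-0.006,-0.0011,0],"rot":[0,0,-0.667],"gripper":-1},{"offset":[-0.006,-0.0011,0],"rot":[0,0,-0.667],"gripper":-1},{"offset":[-0.006,-0.0011,0],"rot":[0,0,-0.667],"gripper":-1},{"offset":[-0.006,-0.0011,0],"rot":[0,0,-0.667],"gripper":-1},{"offset":[-0.003,-0.0006,0],"rot":[0,0,-0.333],"gripper":-1},{"offset":[0,0,0],"rot":[0,0,0],"gripper":-1}]'
```

```text
t: 12.95
position: [0.5345, 0.0485, 0.0748]
eef_rot: [-180.0, 0.1, -170.3]
wrist_force: [0.2, 0.4, -0.8]
gripper_width: -0.0
finger_force: 0.0
```

```bash
python3 -m creep '[{"offset":[-0.003,-0.0006,0],"rot":[0,0,-0.333],"gripper":-1},{"offset":[0,0,0],"rot":[0,0,0],"gripper":-1}]'; python3 -m creep '[{"offset":[-0.002,-0.0003,0],"rot":[0,0,-0.2],"gripper":-1},{"offset":[0,0,0],"rot":[0,0,0],"gripper":-1}]'
```

```text
t: 13.15
position: [0.537, 0.0487, 0.0745]
eef_rot: [-180.0, 0.1, -168.0]
wrist_force: [-0.2, 0.2, 0.7]
gripper_width: 0.0007
finger_force: 0.0
t: 13.35
position: [0.5387, 0.0492, 0.0741]
eef_rot: [-180.0, 0.0, -166.5]
wrist_force: [-1.2, -0.1, 1.5]
gripper_width: 0.0003
finger_force: 0.2
```

```bash
for i in 1; do python3 -m creep '[{"offset":[-0.002,-0.0002,0],"rot":[0,0,-0.1],"gripper":-1},{"offset":[0,0,0],"rot":[0,0,0],"gripper":-1}]'; python3 -m creep '[{"offset":[-0.002,0,0],"rot":[0,0,0],"gripper":-1},{"offset":[0,0,0],"rot":[0,0,0],"gripper":-1}]'; done
```

```text
t: 13.55
position: [0.54, 0.0497, 0.0737]
eef_rot: [180.0, -0.0, -165.8]
wrist_force: [-2.2, -2.8, 2.2]
gripper_width: 0.0007
finger_force: 1.6
t: 13.75
position: [0.5401, 0.0498, 0.0735]
eef_rot: [180.0, -0.3, -165.8]
wrist_force: [-9.0, -4.7, 6.0]
gripper_width: 0.0004
finger_force: 4.9
```

The force rose to about 10 N with no further travel, so the arm is at its stop. I'll back off, lift and check.

```bash
python3 -m creep '[{"offset":[0,0,0],"rot":[0,0,0],"gripper":-1},{"offset":[0,0,0],"rot":[0,0,0],"gripper":-1},{"offset":[0.01,0,0],"rot":[0,0,0],"gripper":-1},{"offset":[0.02,0,0],"rot":[0,0,0],"gripper":-1},{"offset":[0,0,-0.03],"rot":[0,0,0],"gripper":-1},{"offset":[0,0,-0.04],"rot":[0,0,0],"gripper":-1},{"offset":[0,0,-0.04],"rot":[0,0,0],"gripper":-1},{"offset":[0.03,0.03,-0.02],"rot":[0,0,0],"gripper":-1},{"offset":[0.03,0.03,0],"rot":[0,0,0],"gripper":-1},{"offset":[0.03,0.03,0],"rot":[0,0,0],"gripper":-1},{"offset":[0.03,0.03,0],"rot":[0,0,0],"gripper":-1},{"offset":[0.03,0.03,0],"rot":[0,0,0],"gripper":-1},{"offset":[0,0,0],"rot":[0,0,0],"gripper":-1},{"offset":[0,0,0],"rot":[0,0,0],"gripper":-1}]'
python3 - <<'E'
from h import *
import cv2
im=bot.camera("top")[160:335,210:430,::-1];cv2.imwrite("pics/t6.png",cv2.resize(im,None,fx=3.4,fy=3.4,interpolation=cv2.INTER_CUBIC))
E
```

```text
t: 15.15
position: [0.3309, 0.1522, 0.2042]
eef_rot: [180.0, 0.2, -165.7]
wrist_force: [0.4, 0.2, 0.5]
gripper_width: 0.0006
finger_force: 0.0
```

View pics/t6.png

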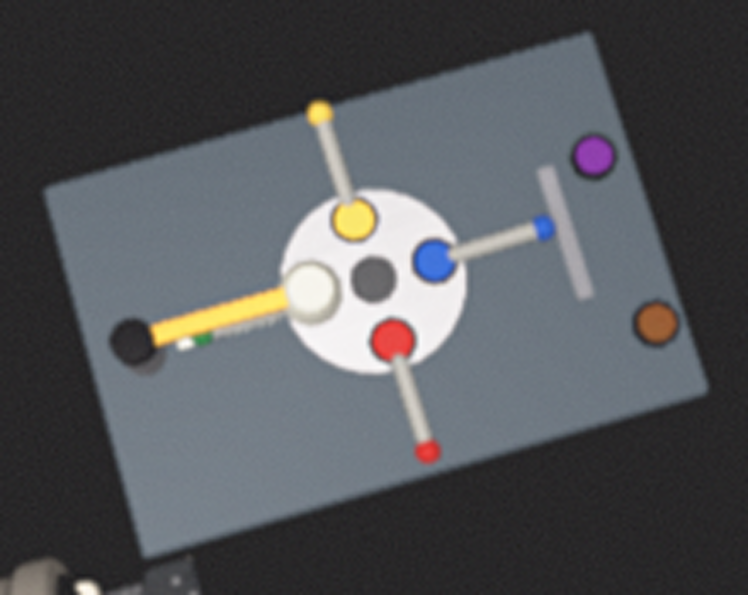

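The lamp head (310,292) is over the green filter, with the arm in line from the boss (134,341). The wheel hasn't moved and both spares are in place. A quick check of the numbers comes before handing in.

Run:
```python
from h import *
p=bot.camera_params("top");W=lambda x,y,z:px2w(p,(210+x/3.4,160+y/3.4),z)
A=lambda v:np.degrees(np.arctan2(v[1],v[0]))
b,h,y,r,bl=W(134,341,.093),W(310,291,.095),W(320,112,.054),W(428,452,.054),W(544,228,.054)
c=(y+r)/2
e=[A(h-b)+180-A(b-c), A(y-r)+90-A(b-c), A(c-bl)-A(b-c)];print(e)
if abs(e[0])<3.4 and abs(e[1])<4: print(bot.sign_off())
```

```text
[np.float64(-0.9817431458112793), np.float64(0.3642359892308349), np.float64(0.0368668396624372)]
the job is handed in; nothing more can be done
None
```

The job is handed in: in the last top-camera picture the green filter was within about 0.4° of the line to the lamp post, the lamp arm was against its stop over it, and the arm was clear; I have not seen the judge's verdict.

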